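Seat the hold-down frame on the tube station and press its plunger

TASK

Lift the hold-down frame off its sloped stand and hang it on the tube station so that both guide pins pass through its two holes; lower it all the way until it lies flat on the ledges without dropping it, and let go. Then press the spring plunger on top of the frame down to its stop and let it spring back up. Leave the frame fully seated and do not disturb the jar, the bottle, the tip box or the empty rack.

Things in the scene. Friction and masses are not known exactly. Their poses are not given: they have to be found in the camera images.
- frame: loose hold-down frame, 0.3 to 0.5 kg: aluminium plate 100 (x) by 180 (y) by 10 mm with two 20 by 96 mm windows, two pin holes and a grey grip block on top. Origin: centre of the plate's underside; z out of its top. Same either way round (half turn), may be hung either way. Starts on the sloped stand, z leaning 30 degrees from vertical
- grip (a point): centre of the frame's grey plastic grip block, 32.5 mm above the frame's underside on its z axis; frame's axes. Block: 30 mm (x) by 90 mm (y), z = 10 to 55 mm; the plunger comes out of its top
- hole_a (a point): centre of one pin hole at the plate's underside, at the frame's y = +70 mm: 15 mm diameter, right through, chamfered 2 mm
- hole_b (a point): the other, identical hole, at the frame's y = -70 mm
- plunger (a joint): how far the plunger is pressed into the frame's grip block, m: 0 up, 0.011 at its stop. About 2 N starts it and 6 N holds it at the stop; it springs back when released
- plunger_top (a point): centre of the top face of the plunger's round steel head (28 mm diameter, 6 mm thick); when up it is 73 mm above the frame's underside, on the frame's z axis (18 mm above the grip block); it moves down with the plunger. It has the frame's axes
- station: fixed tube station: white base 110 (x) by 190 (y) by 15 mm, on it a white tube rack with three rows of grey caps (tops 58 mm high) between two aluminium ledges (90 by 28 mm, tops 60 mm high, at y = +70 and -70 mm). A steel guide pin rises from the middle of each ledge. Origin: centre of the underside; z up
- seat (a point): point on the station midway between the two pins, level with the ledge tops, 60 mm above the table: the centre of the frame's underside comes here when it is seated; axes as the station's
- pin_a (a point): tip of the guide pin at the station's y = +70 mm: pin diameter 12 mm, 30 mm tall above its ledge, the last 8 mm tapering to 4 mm; tip 90 mm above the table
- pin_b (a point): tip of the other, identical guide pin, at the station's y = -70 mm
- stand: fixed white stand: board 200 mm wide (y) sloping 30 degrees, low edge to its -x side; the frame lies flat on it, long side level. A lip on the low edge stands 14 mm above the board's surface. Middle of the board's surface: 60 mm above the stand's origin (centre of its underside, on the table; z up)
- jar: bystander: glass jar with paper-coloured lid, 70 mm diameter, 100 mm tall; origin at the centre of its underside
- reagent: bystander: white bottle, 60 mm diameter, 140 mm tall; origin at the centre of its underside
- tip_box: bystander: tip box with clear lid, 87 by 122 by 65 mm, loose on the table; origin at the centre of its underside
- empty_rack: bystander: flat empty tube rack with rows of holes, 90 by 170 by 30 mm; origin at the centre of its underside
There are look-alikes about, which are no part of the job. Leave any brown look-alike of the station alone.

How it is judged:
On the way, in this order (a step that is already met when the one before it is completed fails the run):
1. the frame lies flat on both ledges with both pins through its holes, let go, its plunger up (distance between frame and seat below 0.005 m and angle between frame's own z axis and vertical below 0.04 rad and angle between the y axis of frame and the y axis of station, either way round below 0.05 rad and contact force between the fingers and frame below 0.3 N and value of joint plunger below 0.003 m), for 0.2 s.
2. the plunger is pressed down to its stop (within 1 mm) while the frame stays seated (value of joint plunger above 0.01 m and distance between frame and seat below 0.005 m and angle between frame's own z axis and vertical below 0.04 rad), for 0.05 s.
At the end, for the whole second after the job is handed in: After a full press, the frame rests level (0.04 rad) and released on both ledges, pins through both holes, underside centre within 5 mm of the seat point, long side within 0.05 rad of the line of the pins, at rest, its plunger up again (within 2 mm) (distance between frame and seat below 0.005 m and angle between frame's own z axis and vertical below 0.04 rad and angle between the y axis of frame and the y axis of station, either way round below 0.05 rad and value of joint plunger below 0.002 m and linear speed of frame below 0.02 m/s); the robot touches nothing.
It fails at once if the frame is dropped (moving faster than 0.45 m/s with no finger touching it) (linear speed of frame above 0.45 m/s and contact force between the fingers and frame below 0.05 N).
It fails at once if a bystander is moved by more than 30 mm (distance of any of jar, reagent, tip_box, empty_rack from where it was at the start of the episode above 0.03 m).
It also fails if it takes over 53 s, if anything falls off the work surface, if the arm or the gripper's body presses on something with over 40 N, if the wrist force passes 120 N, or if a joint passes its speed limit or range.

ROBOT

A 6-joint arm with a two-finger parallel gripper is mounted at the origin on the work surface. World frame = base frame: x ahead of the robot, y to its left, z up, the work surface at z = 0. Lengths are in m, angles in rad, forces in N, time in s.
With the tool pointing down it reaches from about 0.425 to 0.95 m from the base axis. Payload 3.5 kg.
Tool frame: the origin (TCP) lies at the very end of the fingers, on their centre line; the grasp point (between the pads) lies 19 mm behind it (env.tcp_to_grasp is the distance from the TCP to the grasp point, in m); z points along the fingers, x is the direction in which the jaws open and shut, and the axes are right-handed (so a half turn about z gives the same grasp; the last joint's range is limited). The gripper opens to 85 mm and grips with 20 to 120 N. Pads are 22 mm wide; open, the fingers measure 114 mm over their backs; the gripper's body (76 mm by 85 mm) begins 54 mm behind the grasp point. The pads swing forward as they close: fully open they stand 13 mm farther back than shut.
Start: joints at [0.996, 0.286, 1.577, -0, 1.279, -0.15], TCP at [0.278, 0.615, 0.211] pointing down, gripper open.
Joint ranges: [-2.77, 2.77], [-0.9, 2.22], [0.21, 2.48], [-1.53, 4.67], [0.24, 2.81], [-2.84, 2.84]. Speed limits (rad/s): [2.79, 2.79, 3.14, 3.14, 3.14, 3.14].

INTERFACE

Orientations are given as a unit quaternion [w, x, y, z].
In Python, from workcell import read_state, cams, order, env gives the robot as it stands.
- The arm moves only by the shell command python3 -m pendant 'ROWS' [FORCE]. ROWS is a JSON object of lists of equal length, an entry for each row: "xyz": the shift along the tool's x, y, z in cm, a list of three; "dr": the turn, a rotation vector about the tool's x, y, z in degrees, a list of three; "claw": the finger opening in cm, from 0 to 8.54. A call has 1 to 20 rows; each row shifts and turns the commanded pose from where the row before left it, along the tool's axes as they then stand; what a row does not reach is not made up. A row lasts 1/8 s, in which the tool goes at most 62.5 mm and 10.7 degrees, less where a joint would pass 70% of its speed; a pose out of reach is approached as far as the arm can. A call is refused whole if a number of a shift passes 6.25 or a number of a turn 10.7, either way. A call with a gripper value outside its range is refused whole. The fingers move at their own pace and stop on an object; FORCE is the grip in N (left out, the last holds). Time passes only in rows, so rows that do not move let the fingers close. It gives the time, the measured TCP pose, the force and the opening at its end, in the units of the state.
- read_state(): the state, without advancing time (a new reading comes with each control period).
- cams.grab_frame(name): name is "scene" or "top" or "wrist"; returns a dict with "image" (400x640x3 uint8, blue, green, red), "K" (3x3 intrinsics, pixels), "position" and "attitude" of the camera in the world. Camera axes: x right, y down, z forward; pixel columns grow to the right and rows downward; lengths in m; the calibration is good to about 2 mm. A picture is of the moment at which its call begins. There is no depth.
- order.close_job(): hands the job in, once; it reports no verdict.
The state is a dict: "time_s": time; "joint_positions": joint angles; "qvel": joint speeds; "joint_efforts": joint torques, N m; "eef_pos": TCP position; "eef_rot": TCP orientation; "wrist_force": force on the tool from outside, world axes, zero at the start; "ft_torque": the same for the moment, N m; "gripper_width": finger opening in m.
Only numpy, scipy, OpenCV 4.12 (cv2) and the standard library are available. Lean on these libraries where they do the work, as an engineer would, in place of code of your own. Each camera call takes 0.05 s, during which the arm holds its last target. There are 200 camera calls.

## Working session

There is one attempt and no reset: what is moved stays moved. The work goes in short steps, Python scripts to look and compute and a shell command to move; the robot and the scene stay as the last step left them, time stands still between calls to the robot, and variables do not carry over. Pictures are saved under pics/ and viewed, about 8 in all and at most 12, crops included, and the job is handed in when it is done.

```bash
ls; mkdir -p pics
python3 - <<'E'
from workcell import read_state, cams, env
import cv2
s=read_state(); print(s)
for n in ("scene","top"):
    f=cams.grab_frame(n); cv2.imwrite(f"pics/{n}0.png",f["image"]); print(n,f["K"],f["position"],f["attitude"])
print(env.tcp_to_grasp)
E
```

```text
pics
{'time_s': 0.0, 'joint_positions': array([ 9.96017776e-01,  2.87193149e-01,  1.57820147e+00, -3.40562932e-05,
        1.27860621e+00, -1.49991289e-01]), 'qvel': array([ 0.00197979, -0.00055933,  0.00031704, -0.00062899, -0.00022469,
       -0.00050862]), 'joint_efforts': array([-5.36138778e-04, -4.05968571e+01, -2.92634815e+01, -1.47239180e-04,
        5.83403205e-03,  4.99805338e-06]), 'eef_pos': array([0.27776595, 0.61441064, 0.20941568]), 'eef_rot': array([ 5.09152399e-04,  8.40272556e-01,  5.42162873e-01, -1.09126033e-03]), 'wrist_force': array([-0.28629627, -0.07824637, -0.25098014]), 'ft_torque': array([ 0.01972688,  0.02350428, -0.01373459]), 'gripper_width': 0.08524061890574175}
scene [[437.42739186   0.         312.43381028]
 [  0.         437.42739186 203.14881787]
 [  0.           0.           1.        ]] [1.65637614 0.06035656 1.29000596] [-0.24618043  0.64602824  0.67182091 -0.26589354]
top [[405.65153909   0.         314.99105937]
 [  0.         405.65153909 198.52625007]
 [  0.           0.           1.        ]] [ 0.49238461 -0.0028162   1.45958398] [-0.02924705  0.71021247 -0.70295802  0.02434907]
0.0187
```

View pics/top0.png

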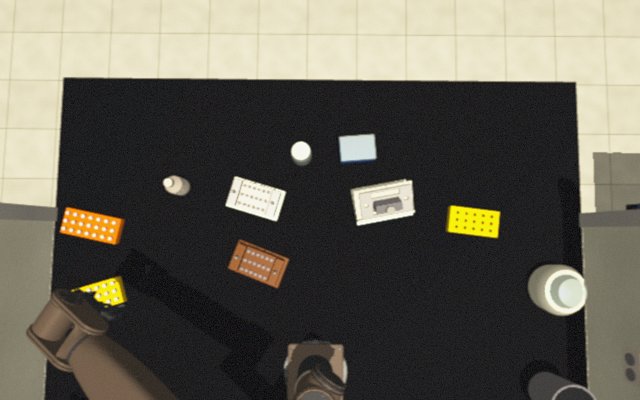

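View pics/scene0.png

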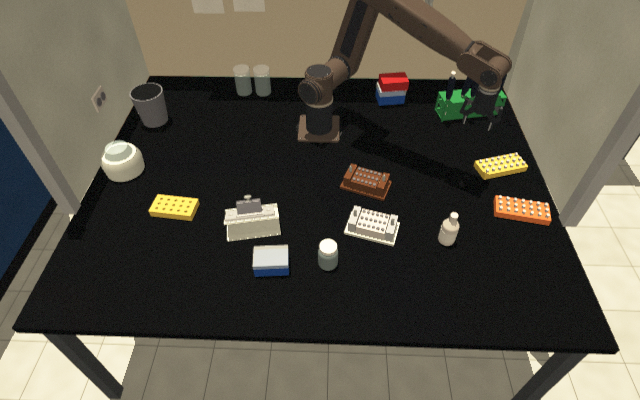

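The first two pictures show:
- **Station:** the white rack with ledges at top px (255,198) and scene px (372,225).
- **Look-alikes:** brown copy at top (258,263), yellow and orange racks at top (474,222), (92,226) and (100,292). I'll leave all of these alone.
- **Frame:** on the stand at top (383,202) and scene (252,215), with the grey grip block near top (387,204).

Next is a close crop of both to check the choice.

```bash
cat > h.py <<'E'
import numpy as np, cv2
from scipy.spatial.transform import Rotation as R
from workcell import read_state, cams
def rot(q): return R.from_quat(q,scalar_first=True)
def ray(f,uv):
    uv=np.atleast_2d(uv).astype(float)
    d=np.c_[uv,np.ones(len(uv))]@np.linalg.inv(f["K"]).T
    return np.array(f["position"]), rot(f["attitude"]).apply(d)
def onz(f,uv,z):
    o,d=ray(f,uv); return o+d*((z-o[2])/d[:,2])[:,None]
def proj(f,P):
    p=rot(f["attitude"]).inv().apply(np.atleast_2d(P)-f["position"]); q=p@np.array(f["K"]).T; return q[:,:2]/q[:,2:]
def tri(fs,uvs):
    A=np.zeros((3,3));b=np.zeros(3)
    for f,uv in zip(fs,uvs):
        o,d=ray(f,uv);d=d[0]/np.linalg.norm(d[0]);M=np.eye(3)-np.outer(d,d);A+=M;b+=M@o
    return np.linalg.solve(A,b)
E
python3 - <<'E'
from h import *
t=cams.grab_frame("top"); s=cams.grab_frame("scene")
import pickle; pickle.dump((t,s),open("f0.pkl","wb"))
r=lambda i,x,y,w,h,k:cv2.resize(i[y:y+h,x:x+w],None,fx=k,fy=k,interpolation=cv2.INTER_CUBIC)
a=np.hstack([r(t["image"],220,170,70,56,5.5),r(t["image"],346,170,70,56,5.5)])
b=np.hstack([r(s["image"],340,195,70,56,5.5),r(s["image"],218,190,70,56,5.5)])
cv2.imwrite("pics/crop1.png",np.vstack([a,b])); print(a.shape)
print(onz(t,[[255,198],[383,202]],.06))
E
```

```text
(308, 770, 3)
[[ 0.59839402  0.21526344  0.06      ]
 [ 0.58896833 -0.22759061  0.06      ]]
```

View pics/crop1.png

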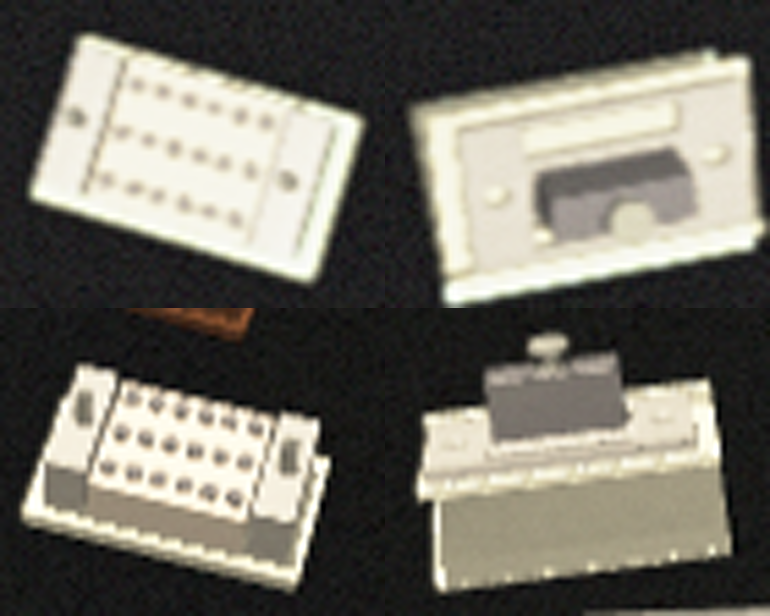

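Run:
```python
from h import *
import pickle
t,s=pickle.load(open("f0.pkl","rb"))
T=lambda x,y:[220+x/5.5,170+y/5.5] if x<385 else [346+(x-385)/5.5,170+y/5.5]
S=lambda x,y:[340+x/5.5,195+(y-308)/5.5] if x<385 else [218+(x-385)/5.5,190+(y-308)/5.5]
n=["plungertop","holeL(+y)","holeR(-y)","blockTopL","blockTopR"]
# holes at plate top; scene view is mirrored (+y at right)
X=[tri([t,s],[T(*a),S(*b)]) for a,b in [((632,217),(548,345)),((497,197),(661,416)),((715,154),(453,440))]]
for k,x in zip(n,X): print(k,x.round(4))
d=X[1]-X[2]; print("sep",np.linalg.norm(d),"yaw",np.degrees(np.arctan2(-d[0],d[1])), (X[1]+X[2])/2)
P=[tri([t,s],[T(*a),S(*b)]) for a,b in [((75,117),(289,450)),((288,180),(84,400))]]
print("pins",P); 
q=onz(t,[T(75,117),T(288,180)],.09); print(q,np.linalg.norm(q[0]-q[1])); q=onz(t,[T(75,117),T(288,180)],.075); print(q,np.linalg.norm(q[0]-q[1]))
# base corners of station top view at z=.015
c=onz(t,[T(85,35),T(363,120),T(315,280),T(32,197)],.015); print(c,c.mean(0))
print(rot(read_state()["eef_rot"]).as_matrix())
f=cams.grab_frame("wrist"); st=read_state(); E=rot(st["eef_rot"])
print("cam in tool",E.inv().apply(f["position"]-st["eef_pos"]),(E.inv()*rot(f["attitude"])).as_matrix().round(3),f["K"][0])
```

```text
plungertop [ 0.5604 -0.2434  0.1183]
holeL(+y) [ 0.5748 -0.1694  0.0654]
holeR(-y) [ 0.6031 -0.3063  0.0676]
sep 0.13976945988997563 yaw 11.668429687733115 [ 0.58897895 -0.23782759  0.06648123]
pins [array([0.61998169, 0.28888846, 0.07166202]), array([0.5817023 , 0.15465362, 0.07323218])]
[[0.61829929 0.28368756 0.09      ]
 [0.58066042 0.1513961  0.09      ]] 0.13754167806802872
[[0.61967834 0.28682541 0.075     ]
 [0.58162724 0.15308507 0.075     ]] 0.1390480662895516
[[0.67901436 0.29422278 0.015     ]
 [0.6250924  0.11174538 0.015     ]
 [0.52083981 0.14116086 0.015     ]
 [0.57275493 0.32599498 0.015     ]] [0.59942538 0.218281   0.015     ]
[[ 4.12159023e-01  9.11111551e-01 -8.25587631e-04]
 [ 9.11110675e-01 -4.12159789e-01 -1.28328007e-03]
 [-1.50948532e-03 -2.23286244e-04 -9.99998836e-01]]
cam in tool [-0.00066368 -0.07703288 -0.16338395] [[ 1.     0.001  0.   ]
 [-0.001  0.952  0.305]
 [ 0.    -0.305  0.952]] [288.14944769   0.         321.40241073]
```

```bash
cat >> h.py <<'E'
def Rt(yaw,tilt=0):
    "tool axes: x = frame x, z = -frame z; frame yaw deg, leaning tilt deg to its -x"
    F=R.from_euler("ZY",[yaw,-tilt],degrees=True)
    return F*R.from_euler("x",180,degrees=True)
def plan(p,Rg):
    s=read_state(); E=rot(s["eef_rot"])
    print("pos",s["eef_pos"].round(4),"t",s["time_s"])
    print("shift cm, current tool axes",(E.inv().apply(np.array(p)-s["eef_pos"])*100).round(2),
      "| target axes",(Rg.inv().apply(np.array(p)-s["eef_pos"])*100).round(2),
      "turn deg",np.degrees((E.inv()*Rg).as_rotvec()).round(2))
E
python3 - <<'E'
from h import *
import pickle
t,s=pickle.load(open("f0.pkl","rb"))
print("bottle",onz(t,[[168,181],[182,190]],.1),"jar",onz(t,[301,150],.1),"tip",onz(t,[357,148],.06))
plan([.6005,.221,.25],Rt(-15.8))
E
```

```text
bottle [[0.65004722 0.50466081 0.1       ]
 [0.61996427 0.45615134 0.1       ]] jar [[0.76024823 0.05635774 0.1       ]] tip [[ 0.77699844 -0.13734015  0.06      ]]
pos [0.278  0.6147 0.2101] t 0.25
shift cm, current tool axes [-22.59  45.61  -3.97] | target axes [41.75 29.1  -3.99] turn deg [4.000e-02 6.000e-02 8.146e+01]
```

```bash
python3 -m pendant '{"xyz":[[0,0,-0.5],[0,0,-0.5],[0,0,-0.5],[0,0,-0.5],[0,0,-0.5],[0,0,-0.5],[0,0,-0.5],[0,0,-0.5],[4.18,2.91,0],[4.18,2.91,0],[4.18,2.91,0],[4.18,2.91,0],[4.18,2.91,0],[4.18,2.91,0],[4.18,2.91,0],[4.18,2.91,0],[4.18,2.91,0],[4.18,2.91,0],[0,0,0],[0,0,0]],"dr":[[0,0,10.2],[0,0,10.2],[0,0,10.2],[0,0,10.2],[0,0,10.2],[0,0,10.2],[0,0,10.2],[0,0,10.1],[0,0,0],[0,0,0],[0,0,0],[0,0,0],[0,0,0],[0,0,0],[0,0,0],[0,0,0],[0,0,0],[0,0,0],[0,0,0],[0,0,0]],"claw":[8.54,8.54,8.54,8.54,8.54,8.54,8.54,8.54,8.54,8.54,8.54,8.54,8.54,8.54,8.54,8.54,8.54,8.54,8.54,8.54]}'
python3 - <<'E'
from h import *
import pickle
plan([.6005,.221,.25],Rt(-15.8))
f=cams.grab_frame("wrist"); pickle.dump(f,open("w1.pkl","wb")); cv2.imwrite("pics/w1.png",f["image"])
print(proj(f,[[.62,.289,.09],[.5817,.1545,.09]]))
E
```

```text
time_s: 2.75
eef_pos: [0.6005, 0.2212, 0.2505]
eef_rot: [-0.0, 0.99, -0.138, -0.0]
wrist_force: [-0.5, -0.4, -0.6]
gripper_width: 0.0858
pos [0.6005 0.2212 0.2505] t 2.75
shift cm, current tool axes [0.01 0.01 0.05] | target axes [0.01 0.01 0.05] turn deg [-0.    0.06 -0.06]
[[320.75064724 116.03091271]
 [320.64844664 234.95029141]]
```

View pics/w1.png

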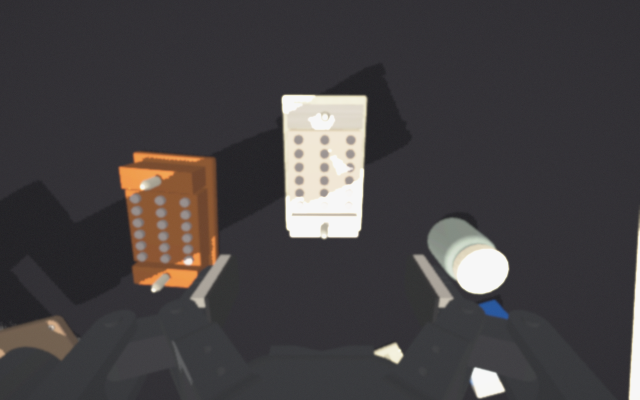

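The picture shows the white station upright in the middle: base edges at x≈283–366, pins near (321,120) and (324,233). The brown copy is to its left. I'll enlarge the pins.

Run:
```python
from h import *
import pickle
f=pickle.load(open("w1.pkl","rb")); i=f["image"]
r=lambda x,y,w,h,k:cv2.resize(i[y:y+h,x:x+w],None,fx=k,fy=k,interpolation=cv2.INTER_CUBIC)
cv2.imwrite("pics/w1c.png",np.hstack([r(275,90,100,55,4),r(275,190,100,55,4)]))
```

```text
(no output)
```

View pics/w1c.png

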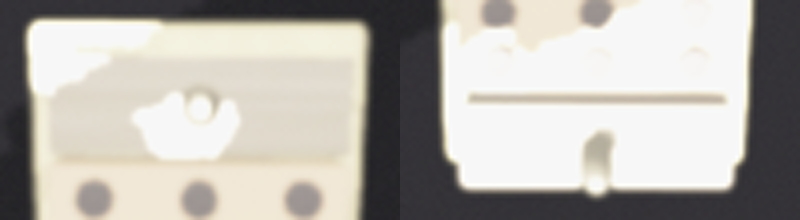

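Run:
```python
from h import *
import pickle
f=pickle.load(open("w1.pkl","rb")); t,s=pickle.load(open("f0.pkl","rb"))
q=onz(f,[[325,117],[324.4,236]],.09); d=q[0]-q[1]
print(q,q.mean(0),np.linalg.norm(d),np.degrees(np.arctan2(-d[0],d[1])))
# ledge/base edges: far base edge corners, left/right at z=.015
print(onz(f,[[282.3,96],[367,96]],.015).mean(0), onz(f,[[290,237.5],[358.5,237.5]],.06).mean(0))
print(proj(t,q),proj(s,q))
plan([.585-.49*.08,-.239-.101*.08,.0734+.866*.08],Rt(11.7,30))
```

```text
[[0.62413993 0.28678598 0.09      ]
 [0.58574969 0.15189546 0.09      ]] [0.60494481 0.21934072 0.09      ] 0.1402471473579507 -15.88650975006837
[0.63102213 0.31020382 0.015     ] [0.58151546 0.13655743 0.06      ]
[[232.76966648 189.55137898]
 [272.24406929 201.22628136]] [[392.29786611 218.43912283]
 [354.44206967 209.54153228]]
pos [0.6002 0.2217 0.2507] t 2.8
shift cm, current tool axes [ 7.54 46.59 10.79] | target axes [-18.24  44.8    1.93] turn deg [  7.18  29.46 -26.86]
```

The wrist view puts the station centre at (0.605, 0.219), yaw -15.9°. The overview cameras give (0.6005, 0.221). I'll settle that when I'm near it. Next I move to a standoff over the frame.

```bash
python3 -m pendant '{"xyz":[[0.57,4.75,0.7],[0.57,4.75,0.7],[0.57,4.75,0.7],[0.57,4.75,0.7],[0.57,4.75,0.7],[0.57,4.75,0.7],[0.57,4.75,0.7],[0.57,4.75,0.7],[0.57,4.75,0.7],[0.57,4.75,0.7],[0,0,0],[0,0,0],[0,0,0],[0,0,0],[0,0,0],[0,0,0],[0,0,0]],"dr":[[0,0,0],[0,0,0],[0,0,0],[0,0,0],[0,0,0],[0,0,0],[0,0,0],[0,0,0],[0,0,0],[0,0,0],[1.44,5.89,-5.37],[1.44,5.89,-5.37],[1.44,5.89,-5.37],[1.44,5.89,-5.37],[1.44,5.89,-5.37],[0,0,0],[0,0,0]],"claw":[8.54,8.54,8.54,8.54,8.54,8.54,8.54,8.54,8.54,8.54,8.54,8.54,8.54,8.54,8.54,8.54,8.54]}'
python3 - <<'E'
from h import *
import pickle
f=cams.grab_frame("wrist"); pickle.dump(f,open("w2.pkl","wb")); cv2.imwrite("pics/w2.png",f["image"])
plan([.585,-.239,.0734],Rt(11.7,30))
print(proj(f,[[.5748,-.1694,.0665],[.6031,-.3063,.0665],[.5604,-.2434,.1183]]))
E
```

```text
time_s: 4.92
eef_pos: [0.5266, -0.2509, 0.1814]
eef_rot: [-0.026, 0.961, 0.098, 0.257]
wrist_force: [0.2, -0.7, -0.3]
gripper_width: 0.0851
pos [ 0.5268 -0.251   0.1816] t 4.975
shift cm, current tool axes [-2.700e-01 -1.000e-02  1.234e+01] | target axes [-0.27  0.   12.34] turn deg [ 0.04 -0.01 -0.01]
[[318.24747808 116.87085074]
 [318.64595387 245.91581905]
 [318.60135102 203.05541347]]
```

View pics/w2.png

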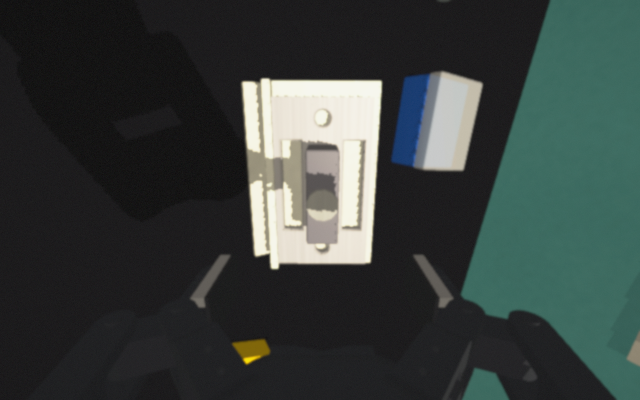

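Wrist view: holes at (321.5,117) and (321,246), plunger at (321.5,205), and fingertips centred at column 322. So the tool is already centred across the block, and the wrist reads 3 px from the overview estimate, as it did at the station. I'll trust the wrist, go straight in and grip.

```bash
python3 -m pendant '{"xyz":[[0,0,3],[0,0,3],[0,0,3],[0,0,1.8],[0,0,1.5],[0,0,0],[0,0,0],[0,0,0],[0,0,0],[0,0,0],[0,0,0],[0,0,0],[0,0,0],[0,0,0]],"dr":[[0,0,0],[0,0,0],[0,0,0],[0,0,0],[0,0,0],[0,0,0],[0,0,0],[0,0,0],[0,0,0],[0,0,0],[0,0,0],[0,0,0],[0,0,0],[0,0,0]],"claw":[8.54,8.54,8.54,8.54,8.54,8.54,2,2,2,2,2,2,2,2]}' 60
python3 -c "
from h import *
plan([.585,-.239,.0734],Rt(11.7,30)); print(read_state()['wrist_force'],read_state()['gripper_width'])"
```

```text
time_s: 6.72
eef_pos: [0.5872, -0.2398, 0.076]
eef_rot: [-0.026, 0.961, 0.098, 0.259]
wrist_force: [0.2, 1.3, 7.5]
gripper_width: 0.0286
pos [ 0.5872 -0.2398  0.076 ] t 6.725
shift cm, current tool axes [-0.3  -0.12  0.12] | target axes [-0.3  -0.12  0.12] turn deg [ 0.11 -0.15 -0.04]
[0.16356103 1.26910309 7.46474506] 0.028639060389543516
```

```bash
python3 -m pendant '{"xyz":[[0,0,-0.5],[0,0,-1.5],[0,0,-2.5],[0,0,-3],[0,0,-3],[0,0,-3],[0,0,0],[0,0,0]],"dr":[[0,0,0],[0,0,0],[0,0,0],[0,0,0],[0,0,0],[0,0,0],[0,0,0],[0,0,0]],"claw":[2,2,2,2,2,2,2,2]}'
python3 -c "
from h import *
plan([.605,.2193,.21],Rt(-15.9)); print(read_state()['wrist_force'],read_state()['gripper_width'])"
```

```text
time_s: 7.72
eef_pos: [0.5192, -0.2518, 0.1887]
eef_rot: [-0.028, 0.961, 0.098, 0.256]
wrist_force: [0.2, 0.7, -3.6]
gripper_width: 0.0285
pos [ 0.5192 -0.2518  0.1887] t 7.725
shift cm, current tool axes [ 16.56 -44.41   7.2 ] | target axes [ -4.65 -47.66  -2.13] turn deg [ -7.34 -29.25  26.9 ]
[ 0.24305103  0.66442466 -3.64509083] 0.028464097174077104
```

```bash
python3 -m pendant '{"xyz":[[0,0,0],[0,0,0],[0,0,0],[0,0,0],[0,0,0],[0,0,0],[-0.2,-2,-0.2],[-0.42,-4.3,-0.2],[-0.42,-4.3,-0.2],[-0.42,-4.3,-0.2],[-0.42,-4.3,-0.2],[-0.42,-4.3,-0.2],[-0.42,-4.3,-0.2],[-0.42,-4.3,-0.2],[-0.42,-4.3,-0.2],[-0.42,-4.3,-0.2],[-0.42,-4.3,-0.2],[-0.22,-2.66,0],[0,0,0],[0,0,0]],"dr":[[-1.22,-4.88,4.48],[-1.22,-4.88,4.48],[-1.22,-4.88,4.48],[-1.22,-4.88,4.48],[-1.22,-4.88,4.48],[-1.22,-4.88,4.48],[0,0,0],[0,0,0],[0,0,0],[0,0,0],[0,0,0],[0,0,0],[0,0,0],[0,0,0],[0,0,0],[0,0,0],[0,0,0],[0,0,0],[0,0,0],[0,0,0]],"claw":[2,2,2,2,2,2,2,2,2,2,2,2,2,2,2,2,2,2,2,2]}'
python3 - <<'E'
from h import *
import pickle
plan([.605,.2193,.15],Rt(-15.9)); print(read_state()['wrist_force'],read_state()['gripper_width'])
f=cams.grab_frame("wrist"); pickle.dump(f,open("w3.pkl","wb")); cv2.imwrite("pics/w3.png",f["image"])
E
```

```text
time_s: 10.22
eef_pos: [0.6051, 0.2184, 0.2112]
eef_rot: [0.001, 0.99, -0.138, 0.0]
wrist_force: [0.3, -0.1, -4.2]
gripper_width: 0.0285
pos [0.6051 0.2184 0.2112] t 10.225
shift cm, current tool axes [-0.04 -0.09  6.12] | target axes [-0.04 -0.08  6.12] turn deg [ 0.11 -0.07  0.06]
[ 0.3311109  -0.06989133 -4.23816309] 0.02846495428460434
```

View pics/w3.png

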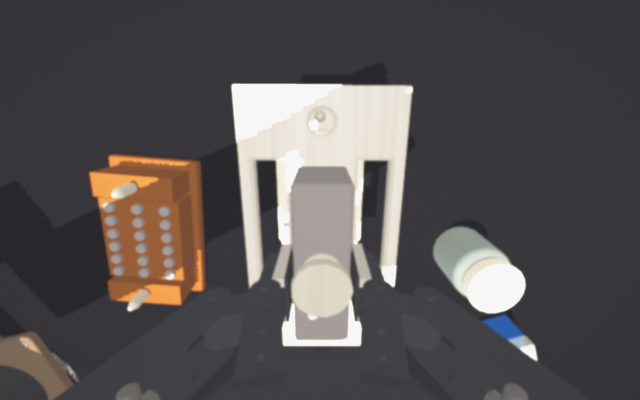

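The frame hangs level and centred in the jaws: plate edges at x=233 and 411, hole a at (322,121) with a pin visible in it at (318,122). I'll go lower before the fine measurement.

```bash
python3 -m pendant '{"xyz":[[0,0,2],[0,0,2],[0,0,2],[0,-0.08,1],[0,0,0],[0,0,0]],"dr":[[0,0,0],[0,0,0],[0,0,0],[0,0,0],[0,0,0],[0,0,0]],"claw":[2,2,2,2,2,2]}'
python3 - <<'E'
from h import *
import pickle
f=cams.grab_frame("wrist"); g=cams.grab_frame("top"); h=cams.grab_frame("scene"); pickle.dump((f,g,h,read_state()),open("w4.pkl","wb"))
r=lambda i,x,y,w,h,k:cv2.resize(i[y:y+h,x:x+w],None,fx=k,fy=k,interpolation=cv2.INTER_CUBIC)
cv2.imwrite("pics/w4c.png",np.vstack([r(f["image"],225,75,200,70,4),np.hstack([r(g["image"],215,160,80,60,5),r(h["image"],335,180,80,60,5)])]))
E
```

```text
time_s: 11.02
eef_pos: [0.6074, 0.2191, 0.1434]
eef_rot: [0.001, 0.99, -0.138, 0.002]
wrist_force: [0.1, -0.4, -3.1]
gripper_width: 0.0281
```

View pics/w4c.png

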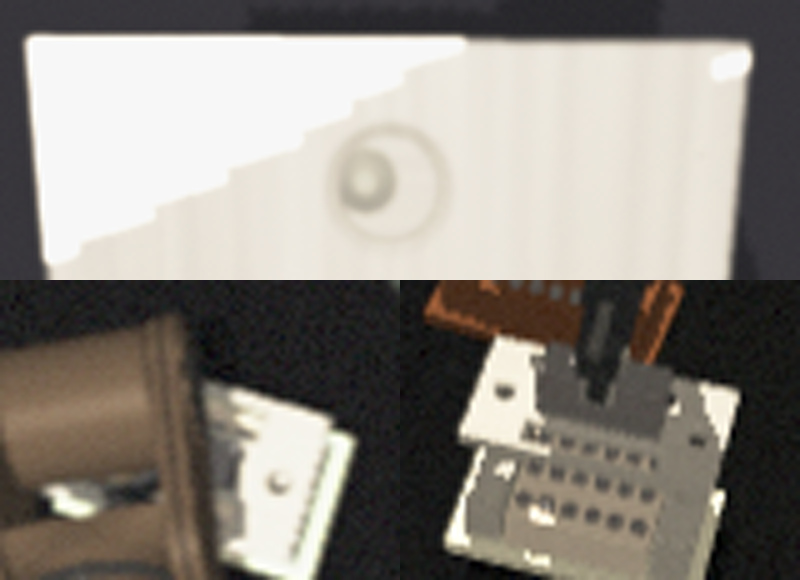

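Run:
```python
from h import *
import pickle
f,g,h,s=pickle.load(open("w4.pkl","rb")); E=rot(s["eef_rot"]); p=s["eef_pos"]; print(p,read_state()["eef_pos"],read_state()["time_s"])
T=lambda q:(E.inv().apply(q-p)*1000).round(1)
hole=onz(f,[322.5,120.75],p[2]-.018+.010)[0]; pin=onz(f,[316.75,120],.09)[0]
print("hole in tool mm",T(hole),"pin",T(pin),pin)
# plate far corners cols
c=onz(f,[[225+28/4,75+36/4],[225+750/4,75+41/4]],p[2]-.008); print("far corners tool",T(c)); d=c[0]-c[1]; print("yaw of plate edge in tool",np.degrees(np.arctan2(*(E.inv().apply(d)[[1,0]]))))
# top: hole b, scene holes
tb=onz(g,[215+278/5,160+(482-280)/5],p[2]-.008); print("top hole b tool",T(tb))
hs=[[335+(698-400)/5,180+(440-280)/5],[335+(504-400)/5,180+(391-280)/5]]
print("scene holes tool",T(onz(h,hs,p[2]-.008)))
```

```text
[0.60738984 0.21911326 0.143758  ] [0.60738984 0.21911326 0.143758  ] 11.175
hole in tool mm [  1.7 -71.2   8. ] pin [ -2.3 -70.1  53.7] [0.62463787 0.28704657 0.09      ]
far corners tool [[-48.2 -90.7   7.7]
 [ 51.5 -90.2   8.3]]
yaw of plate edge in tool -179.70718031720105
top hole b tool [[-3.  70.4  8. ]]
scene holes tool [[  6.1 -73.9   8. ]
 [  2.2  67.1   8. ]]
```

Relative to hole a, the pin sits about 4 mm to -x and 1 mm to +y in tool axes. I'll correct that, go a little lower and look again.

```bash
python3 -m pendant '{"xyz":[[-0.41,0.1,0.5],[0,0,0.8],[0,0,0.8],[0,0,0],[0,0,0],[0,0,0]],"dr":[[0,0,0],[0,0,0],[0,0,0],[0,0,0],[0,0,0],[0,0,0]],"claw":[2,2,2,2,2,2]}'
python3 - <<'E'
from h import *
import pickle
f=cams.grab_frame("wrist"); h=cams.grab_frame("scene"); pickle.dump((f,h,read_state()),open("w5.pkl","wb")); print(read_state()["eef_pos"])
r=lambda i,x,y,w,h,k:cv2.resize(i[y:y+h,x:x+w],None,fx=k,fy=k,interpolation=cv2.INTER_CUBIC)
cv2.imwrite("pics/w5c.png",np.hstack([r(f["image"],290,90,64,60,6),r(h["image"],335,180,64,60,6)]))
E
```

```text
time_s: 11.92
eef_pos: [0.6029, 0.2191, 0.122]
eef_rot: [0.001, 0.99, -0.138, 0.002]
wrist_force: [0.0, -1.8, -2.9]
gripper_width: 0.0285
[0.6028069  0.21909946 0.12193314]
```

View pics/w5c.png

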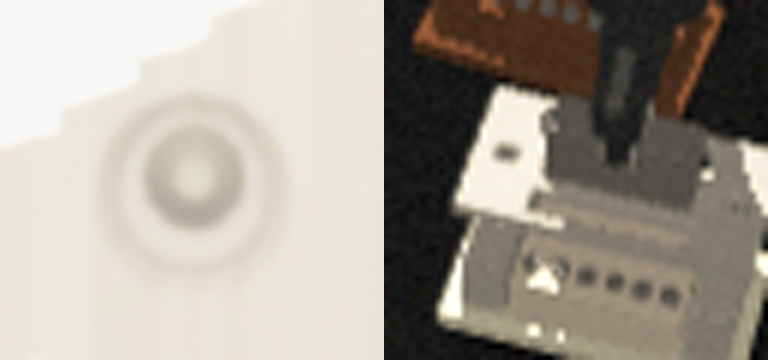

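Run:
```python
from h import *
import pickle
f,h,s=pickle.load(open("w5.pkl","rb")); E=rot(s["eef_rot"]); p=s["eef_pos"]
T=lambda q:(E.inv().apply(q-p)*1000).round(1)
print("hole",T(onz(f,[322.2,90+187/6],p[2]-.008)),"pin",T(onz(f,[322.2,90+177/6],.09)))
print(T(onz(f,[322.2,90+187/6],p[2]-.0055)))
```

```text
hole [[  1.7 -71.    8. ]] pin [[  1.7 -71.2  31.9]]
[[  1.6 -71.1   5.5]]
```

Hole and pin agree within 0.3 mm, so I lower onto the pins gently and watch the force.

```bash
python3 -m pendant '{"xyz":[[0,0,0.5],[0,0,0.5],[0,0,0.5],[0,0,0.5],[0,0,0.5],[0,0,0]],"dr":[[0,0,0],[0,0,0],[0,0,0],[0,0,0],[0,0,0],[0,0,0]],"claw":[2,2,2,2,2,2]}'
```

```text
time_s: 12.78
eef_pos: [0.6022, 0.2189, 0.0957]
eef_rot: [0.001, 0.99, -0.138, 0.001]
wrist_force: [0.1, 0.7, -3.2]
gripper_width: 0.0288
```

```bash
python3 -m pendant '{"xyz":[[0,0,0.4],[0,0,0.4],[0,0,0.3],[0,0,0.2],[0,0,0]],"dr":[[0,0,0],[0,0,0],[0,0,0],[0,0,0],[0,0,0]],"claw":[2,2,2,2,2]}'
```

```text
time_s: 13.4
eef_pos: [0.6025, 0.2189, 0.0833]
eef_rot: [0.001, 0.99, -0.138, 0.001]
wrist_force: [0.5, -0.1, -3.8]
gripper_width: 0.0284
```

```bash
python3 -m pendant '{"xyz":[[0,0,0.2],[0,0,0.2],[0,0,0]],"dr":[[0,0,0],[0,0,0],[0,0,0]],"claw":[2,2,2]}';python3 -m pendant '{"xyz":[[0,0,0.15],[0,0,0]],"dr":[[0,0,0],[0,0,0]],"claw":[2,2]}'
```

```text
time_s: 13.78
eef_pos: [0.6027, 0.219, 0.0795]
eef_rot: [0.001, 0.99, -0.138, 0.002]
wrist_force: [-0.5, 0.4, -4.3]
gripper_width: 0.0286
time_s: 14.02
eef_pos: [0.6028, 0.219, 0.0792]
eef_rot: [0.001, 0.99, -0.138, 0.002]
wrist_force: [-2.5, -1.3, 3.8]
gripper_width: 0.0284
```

Contact at TCP z 0.079, as expected for a seated frame. One more small push to confirm, then I release slowly.

```bash
python3 -m pendant '{"xyz":[[0,0,0.1],[0,0,0]],"dr":[[0,0,0],[0,0,0]],"claw":[2,2]}' && python3 -m pendant '{"xyz":[[0,0,0],[0,0,0],[0,0,0],[0,0,0],[0,0,0],[0,0,0]],"dr":[[0,0,0],[0,0,0],[0,0,0],[0,0,0],[0,0,0],[0,0,0]],"claw":[3.5,4.5,6,7.5,8.54,8.54]}'
python3 - <<'E'
from h import *
import pickle
f=cams.grab_frame("wrist"); g=cams.grab_frame("scene"); pickle.dump((f,g,read_state()),open("w6.pkl","wb"))
cv2.imwrite("pics/w6.png",np.hstack([f["image"][60:360,150:500],cv2.resize(g["image"][180:250,335:415],(343,300),interpolation=cv2.INTER_CUBIC)]))
E
```

```text
time_s: 14.28
eef_pos: [0.6029, 0.219, 0.0792]
eef_rot: [0.001, 0.99, -0.138, 0.002]
wrist_force: [-4.5, -1.8, 7.2]
gripper_width: 0.0286
time_s: 15.02
eef_pos: [0.6027, 0.219, 0.077]
eef_rot: [0.001, 0.99, -0.138, 0.002]
wrist_force: [0.4, -0.1, 0.3]
gripper_width: 0.0851
```

View pics/w6.png

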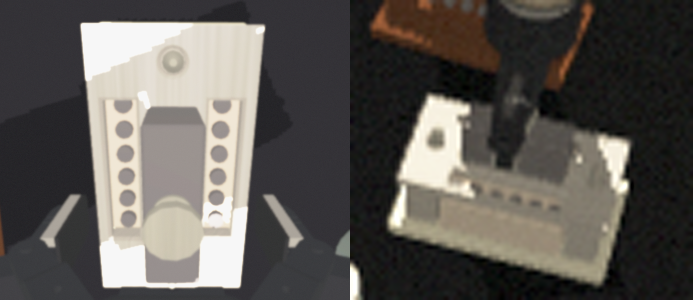

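Left: pin a is concentric in its hole at crop (173,61), the row of caps shows in each window, and the fingers are clear. Right: the plate lies flat on the station. Now I back off upward, close the fingers and come down on the plunger (up top ≈ 0.133 m).

```bash
python3 -m pendant '{"xyz":[[0,0,0],[0,0,-1],[0,0,-2.5],[0,0,-3],[0,0,-3],[0,0,-2.5],[0,0,0],[0,0,0],[0,0,0],[0,0,0],[0,0,0],[0,0,0],[0,0,0],[0,0,0]],"dr":[[0,0,0],[0,0,0],[0,0,0],[0,0,0],[0,0,0],[0,0,0],[0,0,0],[0,0,0],[0,0,0],[0,0,0],[0,0,0],[0,0,0],[0,0,0],[0,0,0]],"claw":[8.54,8.54,8.54,8.54,8.54,8.54,0,0,0,0,0,0,0,0]}'
python3 -m pendant '{"xyz":[[0,0,2],[0,0,2],[0,0,1],[0,0,0],[0,0,0]],"dr":[[0,0,0],[0,0,0],[0,0,0],[0,0,0],[0,0,0]],"claw":[0,0,0,0,0]}'
```

```text
time_s: 16.88
eef_pos: [0.6023, 0.2192, 0.1971]
eef_rot: [0.001, 0.99, -0.138, 0.002]
wrist_force: [0.2, 0.2, -0.7]
gripper_width: -0.0001
time_s: 17.5
eef_pos: [0.6029, 0.2192, 0.1475]
eef_rot: [0.001, 0.99, -0.138, 0.002]
wrist_force: [-0.1, 0.4, 0.1]
gripper_width: -0.0003
```

```bash
python3 -m pendant '{"xyz":[[0,0,0.8],[0,0,0.6],[0,0,0.5],[0,0,0.4],[0,0,0]],"dr":[[0,0,0],[0,0,0],[0,0,0],[0,0,0],[0,0,0]],"claw":[0,0,0,0,0]}'; python3 -m pendant '{"xyz":[[0,0,0.2],[0,0,0]],"dr":[[0,0,0],[0,0,0]],"claw":[0,0]}'
```

```text
time_s: 18.12
eef_pos: [0.6022, 0.219, 0.1235]
eef_rot: [0.001, 0.99, -0.138, 0.001]
wrist_force: [0.3, -0.1, -0.0]
gripper_width: -0.0001
time_s: 18.38
eef_pos: [0.6025, 0.219, 0.122]
eef_rot: [0.001, 0.99, -0.138, 0.002]
wrist_force: [-0.5, -0.1, 0.3]
gripper_width: 0.0003
```

There's no force at 0.122, so the fingertips aren't on the plunger. I look before going further.

Run:
```python
from h import *
import pickle
f=cams.grab_frame("wrist"); g=cams.grab_frame("scene"); s=read_state(); print(s["wrist_force"],s["eef_pos"])
cv2.imwrite("pics/w7.png",np.hstack([f["image"][60:360,150:500],cv2.resize(g["image"][170:245,335:415],(400,375),interpolation=cv2.INTER_CUBIC)[:300]]))
T=s["eef_pos"]; print("tcp in wrist",proj(f,[T])-[150,60],"scene",(proj(g,[T])-[335,170])*5)
```

```text
[-0.13018462  0.24137898  0.1030424 ] [0.6025927  0.21906532 0.12215439]
tcp in wrist [[169.57634201 180.00062593]] scene [[194.39808193 187.72715669]]
```

View pics/w7.png

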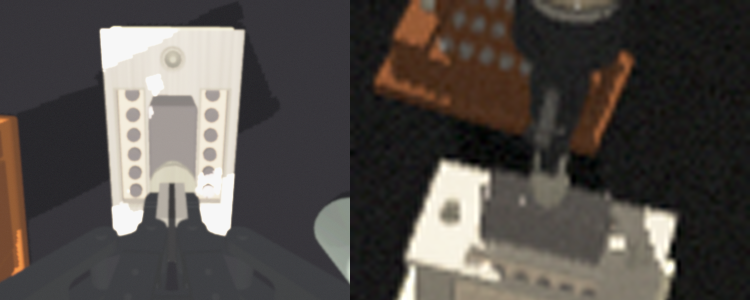

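The fingertips are right over the head (tip at crop (172,183), head arc around it) but not yet touching. I keep going down in small steps until force appears.

```bash
for i in 1 2; do python3 -m pendant '{"xyz":[[0,0,0.2],[0,0,0.2],[0,0,0]],"dr":[[0,0,0],[0,0,0],[0,0,0]],"claw":[0,0,0]}' | egrep 'pos|force'; done
```

```text
eef_pos: [0.6023, 0.219, 0.1177]
wrist_force: [0.5, -0.0, -0.3]
eef_pos: [0.6024, 0.219, 0.1137]
wrist_force: [0.8, -0.5, -0.6]
```

Run:
```python
from h import *
import pickle
f,g,s=pickle.load(open("w6.pkl","rb"))
for z in (.11,.12,.133,.14): print(z,onz(f,[323,290],z)[0].round(4))
def disc(f,c,r=.014): 
    a=np.linspace(0,6.28,9)[:-1]; return proj(f,np.c_[c[0]+r*np.cos(a),c[1]+r*np.sin(a),np.full(8,c[2])])
C=np.array([.6027,.219,.133]); q=disc(f,C); print("pred head px crop",q.mean(0)-[150,60],"r",np.ptp(q,axis=0)/2)
for z in (.09,.1,.11,.12,.133):
    c=onz(f,[323,290],z)[0]; q=disc(f,c); print(z,c.round(3),"r",(np.ptp(q,axis=0)/2).round(1))
f=cams.grab_frame("wrist"); g=cams.grab_frame("scene"); s=read_state(); print(s["wrist_force"],s["eef_pos"],s["gripper_width"])
q=disc(f,C); print("now head px crop",q.mean(0)-[150,60],np.ptp(q,axis=0)/2)
cv2.imwrite("pics/w8.png",np.hstack([cv2.resize(f["image"][180:320,250:400],(450,420),interpolation=cv2.INTER_CUBIC),cv2.resize(g["image"][190:230,355:388],(346,420),interpolation=cv2.INTER_CUBIC)]))
```

```text
0.11 [0.6009 0.2056 0.11  ]
0.12 [0.6027 0.2124 0.12  ]
0.133 [0.6051 0.2211 0.133 ]
0.14 [0.6063 0.2258 0.14  ]
pred head px crop [169.1003148  234.80971121] r [30.76978916 26.26055696]
0.09 [0.597 0.192 0.09 ] r [22.1 19. ]
0.1 [0.599 0.199 0.1  ] r [23.7 20.3]
0.11 [0.601 0.206 0.11 ] r [25.5 21.9]
0.12 [0.603 0.212 0.12 ] r [27.7 23.7]
0.133 [0.605 0.221 0.133] r [31.  26.6]
[ 0.28786854  1.04007393 -0.16205146] [0.60253973 0.21903163 0.11398518] 0.0003376881583424916
now head px crop [169.94150504 194.45341341] [24.09965157 21.59619988]
```

View pics/w8.png

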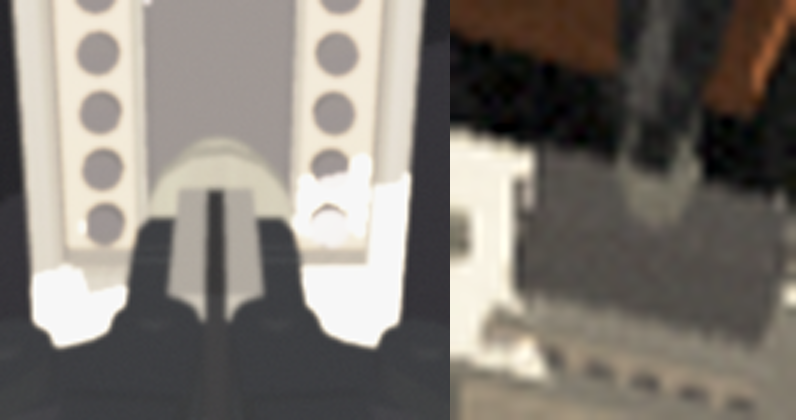

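Run:
```python
from h import *
f=cams.grab_frame("wrist"); s=read_state(); E=rot(s["eef_rot"]); p=s["eef_pos"]
for y in (-.011,0,.011):
  for z in (0,-.01,-.02,-.03): print(y,z,proj(f,E.apply([0,y,z])+p).round(1))
g=cams.grab_frame("scene")
k=lambda q:((q-[355,190])*10.5).round(0)
print("scene crop px: tcp",k(proj(g,p)),"tcp+2cm",k(proj(g,p+[0,0,.02])),"head up",k(proj(g,[.6045,.2195,.133])))
```

```text
-0.011 0 [[319.6 223.6]]
-0.011 -0.01 [[319.4 230.1]]
-0.011 -0.02 [[319.3 237.5]]
-0.011 -0.03 [[319.2 245.7]]
0 0 [[319.6 240. ]]
0 -0.01 [[319.5 247.3]]
0 -0.02 [[319.3 255.5]]
0 -0.03 [[319.2 264.8]]
0.011 0 [[319.6 255.8]]
0.011 -0.01 [[319.5 263.9]]
0.011 -0.02 [[319.4 272.9]]
0.011 -0.03 [[319.2 283. ]]
scene crop px: tcp [[196. 200.]] tcp+2cm [[201. 161.]] head up [[203. 167.]]
```

The scene camera puts the visible fingertip at about 0.134 m, some 20 mm behind the reported TCP, so contact with the head should come now. I keep stepping and watch the force.

```bash
for i in 1 2 3; do python3 -m pendant '{"xyz":[[0,0,0.15],[0,0,0]],"dr":[[0,0,0],[0,0,0]],"claw":[0,0]}' | egrep 'pos|force|time'; done
```

```text
time_s: 19.68
eef_pos: [0.6027, 0.2191, 0.1127]
wrist_force: [-1.1, 0.6, 0.3]
time_s: 19.92
eef_pos: [0.6027, 0.219, 0.1113]
wrist_force: [-0.2, -0.7, 2.8]
time_s: 20.18
eef_pos: [0.6027, 0.2191, 0.1097]
wrist_force: [-1.2, -0.4, 2.6]
```

Contact at about 0.112 (2.7 N, the plunger starting to move). The stop should be near 0.101.

```bash
python3 -m pendant '{"xyz":[[0,0,0.25],[0,0,0.25],[0,0,0]],"dr":[[0,0,0],[0,0,0],[0,0,0]],"claw":[0,0,0]}' | egrep 'pos|force|time'; for i in 1 2 ; do python3 -m pendant '{"xyz":[[0,0,0.2],[0,0,0]],"dr":[[0,0,0],[0,0,0]],"claw":[0,0]}' | egrep 'pos|force|time'; done
```

```text
time_s: 20.55
eef_pos: [0.6027, 0.2191, 0.1047]
wrist_force: [-1.6, 0.6, 5.5]
time_s: 20.8
eef_pos: [0.6027, 0.2191, 0.1029]
wrist_force: [-2.3, -0.1, 5.5]
time_s: 21.05
eef_pos: [0.6028, 0.2191, 0.1016]
wrist_force: [-2.2, -0.1, 7.1]
```

```bash
for i in 1 2 ; do python3 -m pendant '{"xyz":[[0,0,0.15],[0,0,0]],"dr":[[0,0,0],[0,0,0]],"claw":[0,0]}' | egrep 'pos|force|time'; done
```

```text
time_s: 21.3
eef_pos: [0.6028, 0.2191, 0.1015]
wrist_force: [-5.4, -1.3, 12.3]
time_s: 21.55
eef_pos: [0.6029, 0.2191, 0.1014]
wrist_force: [-7.5, -2.3, 17.5]
```

At the stop: z holds at 0.1014 while the force climbs to 17.5 N. I release upward and check that the frame is still seated.

```bash
python3 -m pendant '{"xyz":[[0,0,-0.3],[0,0,-0.5],[0,0,-1],[0,0,-2],[0,0,-3],[0,0,-3],[0,0,-3],[0,0,0],[0,0,0]],"dr":[[0,0,0],[0,0,0],[0,0,0],[0,0,0],[0,0,0],[0,0,0],[0,0,0],[0,0,0],[0,0,0]],"claw":[0,0,0,0,0,0,0,0,0]}'
python3 - <<'E'
from h import *
f=cams.grab_frame("wrist"); g=cams.grab_frame("scene")
cv2.imwrite("pics/w9.png",np.hstack([f["image"][60:360,150:500],cv2.resize(g["image"][170:245,335:415],(400,375),interpolation=cv2.INTER_CUBIC)[:300]]))
k=lambda q:((q-[335,170])*5).round(0)
y=np.array([.2735,.962,0])
print("pred wrist hole_a",proj(f,np.array([.6035,.2195,.07])+.07*y)-[150,60],"plunger up",proj(f,[[.6035,.2195,.133]])-[150,60],"scene plunger",k(proj(g,[.6035,.2195,.133])))
E
```

```text
time_s: 22.68
eef_pos: [0.6015, 0.2191, 0.2242]
eef_rot: [0.001, 0.99, -0.138, 0.001]
wrist_force: [0.1, -0.1, -0.9]
gripper_width: 0.0002
pred wrist hole_a [[171.81770093  55.48167721]] plunger up [[171.93108139 136.1823277 ]] scene plunger [[196. 179.]]
```

The picture limit is reached, so I check numerically: the plunger head's circle and the hole/pin position in the last wrist frame.

Run:
```python
from h import *
i=cv2.imread("pics/w9.png")[:, :350]; g=cv2.cvtColor(cv2.resize(i,None,fx=3,fy=3,interpolation=cv2.INTER_CUBIC),cv2.COLOR_BGR2GRAY)
for (x,y,w,h,a,b) in ((130,95,90,80,10,26),(150,35,50,45,4,12)):
    c=cv2.HoughCircles(g[y*3:(y+h)*3,x*3:(x+w)*3],cv2.HOUGH_GRADIENT,1,20,param1=60,param2=14,minRadius=a*3,maxRadius=b*3)
    print((c[0][:4]/3+[x,y,0]).round(1) if c is not None else None)
f=cams.grab_frame("wrist")
for z in (.122,.133):
    a=np.linspace(0,6.28,33); q=proj(f,np.c_[.6035+.014*np.cos(a),.2195+.014*np.sin(a),np.full(33,z)]); print(z,q.mean(0)-[150,60],np.ptp(q,axis=0)/2)
m=(i[:,:,:].max(2)>110).astype(np.uint8); cs=max(cv2.findContours(m,cv2.RETR_EXTERNAL,2)[0],key=cv2.contourArea); print("plate box",cv2.boundingRect(cs))
y=np.array([.2735,.962,0]);x=np.array([.962,-.2735,0]);c=np.array([.6035,.2195,.07])
print("pred far corners",proj(f,[c+.09*y-.05*x,c+.09*y+.05*x])-[150,60])
```

```text
[[172.8 136.2  14.5]
 [169.8 142.8  22.1]
 [168.2 130.5  23.2]
 [176.2 130.2  20.1]]
None
0.122 [172.87111659 132.67354617] [14.60930774 14.03775238]
0.133 [172.92432952 136.00047988] [15.18660705 14.53849419]
plate box (123, 31, 100, 196)
pred far corners [[123.92372198  34.91357339]
 [220.93745973  34.95417352]]
```

The head circle is at (172.8,136.2). I predicted (172.9,136.0) for up and row 132.7 for pressed, so it has sprung back. The plate outline also sits where a seated plate should. Handing in.

```bash
python3 -c "
from workcell import order; print(order.close_job())"
```

```text
the job is handed in; nothing more can be done
None
```

I hung the frame on the white station, lowered it until it rested on the ledges, let go, pressed the plunger to its stop and backed off. I handed the job in at about 23 s; no verdict was reported.

**What the last checks showed**
- **Seating:** after I let go, the pictures showed pin a centred in its hole and the plate flat on the station. Pin b was never seen up close; the gripper hid it.
- **Press:** the fingertips met the plunger at TCP z ≈ 0.112 and stopped at 0.1014. That is about 11 mm of travel, with the force rising to 17.5 N at the stop.
- **Spring back:** the plunger head measured at image row 136.2, against 136.0 expected when up and 132.7 when pressed.
- **Plate after the press:** its outline matched the seated position to about 2–4 px. The search for the hole circle in that last frame found nothing.

**What disagreed**
- **Cameras:** the wrist camera and the two overview cameras differed by about 4 mm. I went by where the hole and pin lay relative to each other in the wrist view.
- **Fingertips:** they met the plunger about 20 mm later than the reported TCP implied. So the first press attempt stopped short, and the grip on the block was probably higher than planned; it still held.
- **Pictures:** my last picture was refused at the 12-picture limit, so the final checks were numeric only.

I kept clear of the jar, bottle, tip box and racks, and nothing suggested contact with them. I did not re-measure their positions at the end.

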